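# Key the display turntable onto its spindle

## Robot

A 6-joint arm with a two-finger parallel gripper is mounted at the origin on the work surface. World frame = base frame: x ahead of the robot, y to its left, z up, the work surface at z = 0. Lengths are in mm, angles in rad, forces in N, time in s.
With the tool pointing down it reaches from about 275 to 750 mm from the base axis. Payload 10.2 kg.
Tool frame: the origin (TCP) lies at the very end of the fingers, on their centre line; the grasp point (between the pads) lies 19 mm behind it; z points along the fingers, y is the line along which they close (so a half turn about z gives the same grasp; the last joint's range is limited). The gripper opens to 85 mm and grips with 20 to 120 N. Pads are 22 mm wide; open, the fingers measure 114 mm over their backs; the gripper's body (76 mm by 85 mm) begins 54 mm behind the grasp point. The pads swing forward as they close: fully open they stand 13 mm farther back than shut.
Start: joints at [-1.536, 0.313, 1.498, -0, 1.331, -0.223], TCP at [133.837, -507.66, 231.294] pointing down, gripper open.
Joint ranges: [-2.94, 2.94], [-0.97, 2.17], [0.19, 2.56], [-1.23, 4.37], [0.02, 3.11], [-2.88, 2.88]. Speed limits (rad/s): [2.39, 2.39, 3.01, 3.14, 3.14, 3.14].

## Interface

Orientations are given as a unit quaternion [w, x, y, z].
In Python, from rig import ctrl, optics gives the robot as it stands. The module is installed in compiled form; this text tells all that it offers.
- The arm moves only by the shell command python3 -m handwheel 'ROWS' [FORCE]. ROWS is JSON, a list that holds one entry, the list of rows, each a list of 5 numbers: the gripper command: -1 is fully open, 1 is shut, values between are in proportion, then the shift along the world's x, y, z in units of 50 mm (1.0 is 50 mm), then the turn about the world's z in units of 8 degrees (1.0 is 8 degrees). In form: [[[gripper, tx, ty, tz, twist], ...]]. A call has 1 to 10 rows; each row shifts and turns the commanded pose from where the row before left it; what a row does not reach is not made up. A row lasts 1/10 s, in which the tool goes at most 50 mm and 8.59 degrees, less where a joint would pass 70% of its speed; a pose out of reach is approached as far as the arm can. A call is refused whole if a number of a shift passes 1 or a number of a turn 1, either way. A call with a gripper value outside its range is refused whole. The fingers move at their own pace and stop on an object; FORCE is the grip in N (left out, the last holds). Time passes only in rows, so rows that do not move let the fingers close. It gives the time, the measured TCP pose, the force, the opening and the grip force at its end, in the units of the state.
- ctrl.sense(): the state, without advancing time (a new reading comes with each control period).
- optics.capture(name): name is "side" or "top" or "wrist"; returns a dict with "img" (420x560x3 uint8, blue, green, red), "K" (3x3 intrinsics, pixels), "R" (3x3) and "t" (3): a world point X has camera coordinates R X + t. Camera axes: x right, y down, z forward; pixel columns grow to the right and rows downward; lengths in mm; the calibration is good to about 2 mm. A picture is of the moment at which its call begins. There is no depth.
- ctrl.finish_job(): hands the job in; it is judged then, once.
The state is a dict: "time_s": time; "joints": joint angles; "dq": joint speeds; "tau": joint torques, N m; "eef_pos": TCP position; "ee_rot": TCP orientation; "force": force on the tool from outside, world axes, zero at the start; "wrist_torque": the same for the moment, N m; "grip_width": opening from 0.0 (shut) to 1.0 (fully open); "grip_force": force on a finger pad.
Only numpy, scipy, OpenCV 4.12 (cv2) and the standard library are available. Lean on these libraries where they do the work, as an engineer would, in place of code of your own. Each camera call takes 0.05 s, during which the arm holds its last target. There are 200 camera calls.

## Task

Take the headed taper key out of its wooden rack, slide its shank down into the keyway between the turntable's boss and the square spindle, then tap or press it down until it is wedged firmly tight and stays tight when you let go. The boss casting is brittle: push with firm hand pressure, never a hard blow, and leave the cell model, the slide box and the jar where they are.

Things in the scene. Friction and masses are not known exactly. Their poses are not given: they have to be found in the camera images.
- key: Bare steel headed taper key, about 200 g, hanging upright in the rack. Block head 22 (own x) x 28 (own y) x 26 mm (z, up). Origin: centre of the head's underside. Below it the shank, 60 mm long, 16 mm wide in y: its -x face is flat and vertical, 7 mm from the origin; its +x face slopes 1:8, from 7.5 mm off the origin's axis under the head to 0 at the tip.
- key_tip (a point): Foot of the key's shank, on the key's axis 60 mm below the head's underside; axes as the key's. The tip is 7 mm thick (from own x -7 to 0 mm) and 16 mm wide; the shank is 14.5 mm thick under the head.
- turntable: Fixed display turntable: white disc 240 mm across, top 30 mm above the bench; on it a grey cast square boss 85 x 80 mm, top 80 mm above the bench. Origin on the bench under the bore, z up; the boss reaches 40 mm to -x, 45 mm to +x. In the bore, with a little play along x, stands a square steel spindle 28 x 28 mm, its top 10 mm above the boss.
- keyway (a point): Keyway mouth in the boss's top, 80 mm above the bench, 21 mm from the origin along +x; axes as the turntable's. Pocket 20 mm wide in y, 50 mm deep. -x side: the spindle's flat face, 5.2 to 7.9 mm from here. +x side: boss wall sloped 1:8 like the key, 4.25 mm from here at the mouth, nearing the spindle below. The key goes in with its axes parallel to these.
- boss_wall (a point): Upper edge of the sloped wall. Let go in the gap, the key drops till it touches both sides (head's underside 19 to 41 mm above the boss). Driving it pushes the spindle easily across its unknown play (0 to 10 mm of drive), then it goes hard. Tight: presses this wall with a lasting 14 N once let go (weight gives 2 to 4). A 15 to 20 N push down on the head does it; over 55 N on the wall cracks it.
- rack: Fixed light-wood block 90 x 70 mm, 70 mm high, with an upright through hole 20 x 20 mm in its centre in which the key hangs by its head (head's underside on the block's top). Origin on the bench under the centre; axes parallel to the key's.
- cell_model: Green plastic cell model, a disc 160 mm across, about 56 mm high; leave alone. Origin at the underside's centre.
- slide_box: Flat yellow and red slide box 85 x 150 x 26 mm; leave alone. Origin at the underside's centre.
- jar: Closed specimen jar, 66 mm diameter, 90 mm high; leave alone. Origin at the underside's centre.
Things that resemble listed ones, but are neither listed nor needed, are in the scene too. There is more than one size of the turntable; the job needs the largest. Leave any green look-alike of the key alone.

How it is judged:
By the outcome, as a careful person would: the job done as asked, in the order asked, and still so for the second after the job is handed in, with the robot touching nothing.
It also fails if it takes over 45 s, if anything falls off the work surface, if the arm or the gripper's body presses on something with over 40 N, if the wrist force passes 120 N, or if a joint passes its speed limit or range.

## Working session

There is one attempt and no reset: what is moved stays moved. The work goes in short steps, Python scripts to look and compute and a shell command to move; the robot and the scene stay as the last step left them, time stands still between calls to the robot, and variables do not carry over. Pictures are saved under pics/ and viewed, at most 10 in all, crops included, and the job is handed in when it is done.

```bash
mkdir -p pics
cat > h.py <<'E'
import numpy as np, cv2
from rig import ctrl, optics
def ray(c,u,v,z):
    K,R,t=map(np.array,(c["K"],c["R"],c["t"])); t=t.ravel()
    d=R.T@np.linalg.solve(K,[u,v,1.]); o=-R.T@t
    return o+d*(z-o[2])/d[2]
def proj(c,X):
    p=np.array(c["K"])@(np.array(c["R"])@np.array(X,float)+np.array(c["t"]).ravel()); return p[:2]/p[2]
E
python3 - <<'E'
from h import *
import pickle
a={n:optics.capture(n) for n in("top","side")}
pickle.dump(a,open("c0.pkl","wb"))
for n in a:
    cv2.imwrite(f"pics/{n}0.png",a[n]["img"]); c=a[n]; print(n,np.array(c["K"]).round(1).tolist(),(-np.array(c["R"]).T@np.array(c["t"]).ravel()).round())
s=ctrl.sense();print({k:np.round(v,3).tolist() for k,v in s.items()})
E
```

```text
top [[514.2, 0.0, 280.4], [0.0, 514.2, 203.7], [0.0, 0.0, 1.0]] [ 265.    7. 1714.]
side [[387.9, 0.0, 284.7], [0.0, 387.9, 209.8], [0.0, 0.0, 1.0]] [281. 892. 667.]
{'time_s': 0.1, 'joints': [-1.536, 0.313, 1.498, -0.0, 1.331, -0.223], 'dq': [0.0, 0.0, -0.002, 0.0, 0.001, -0.002], 'tau': [0.005, -41.289, -26.014, -0.0, 0.003, 0.0], 'eef_pos': [133.82, -507.436, 230.804], 'ee_rot': [-0.001, 0.992, 0.129, 0.0], 'force': [0.474, 0.615, -0.303], 'wrist_torque': [-0.007, 0.008, 0.011], 'grip_force': 0.0, 'grip_width': 1.003}
```

View pics/top0.png

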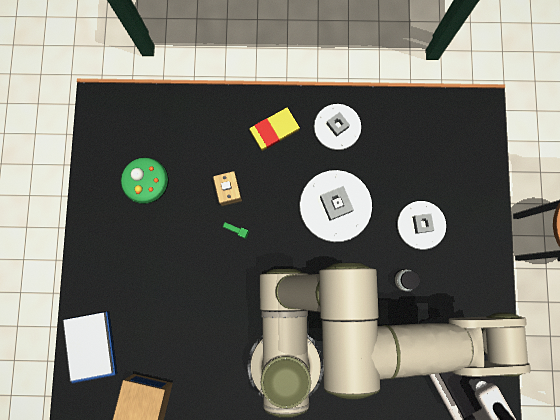

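View pics/side0.png

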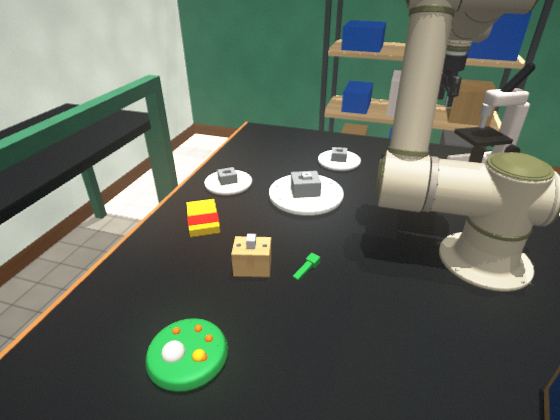

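The top view shows the large turntable around (336,205) with its boss and spindle near (337,203). The rack with the key is at (227,187). The cell model (145,180), slide box (275,128), jar (406,280) and the green decoy key (235,230) are all clear of them. Next I'll enlarge both targets and measure them.

Run:
```python
from h import *
import pickle
a=pickle.load(open("c0.pkl","rb")); c=a["top"]; im=c["img"]
A=cv2.resize(im[165:210,205:250],(390,390),interpolation=cv2.INTER_CUBIC)
B=cv2.resize(im[180:225,315:360],(390,390),interpolation=cv2.INTER_CUBIC)
cv2.imwrite("pics/crop1.png",np.hstack([A,B]))
hsv=cv2.cvtColor(im,cv2.COLOR_BGR2HSV)
def big(m,x0,x1,y0,y1):
    z=np.zeros_like(m); z[y0:y1,x0:x1]=m[y0:y1,x0:x1]
    k=max(cv2.findContours(z,0,2)[0],key=cv2.contourArea); return k
def rect(k,z,n):
    r=cv2.minAreaRect(k); P=np.array([ray(c,*p,z)[:2] for p in cv2.boxPoints(r)])
    print(n,"px",np.round(r[0],1),"cen",P.mean(0).round(1),"edges",[(round(float(np.hypot(*(P[i]-P[i-1]))),1),round(float(np.degrees(np.arctan2(*(P[i]-P[i-1])[::-1]))),1)) for i in(1,2)])
rect(big(cv2.inRange(hsv,(8,60,80),(25,255,255)),205,250,165,215),70,"rack")
disc=big(cv2.inRange(hsv,(0,0,180),(180,60,255)),295,378,165,245)
e=cv2.fitEllipse(cv2.convexHull(disc)); print("disc",e[0],e[1],ray(c,*e[0],30))
rect(big(cv2.inRange(hsv,(0,0,60),(180,60,185)),318,358,182,224),80,"boss")
rect(big(cv2.inRange(hsv,(0,0,150),(180,50,255)),217,240,175,198),96,"head")
```

```text
rack px [226.6 188. ] cen [567.2 200.4] edges [(73.1, -75.3), (101.7, -165.1)]
disc (335.6212158203125, 205.36790466308594) (70.68168640136719, 71.85813903808594) [ 522.18844449 -158.08472167   30.        ]
boss px [337.1 200.8] cen [ 529.5 -158. ] edges [(73.6, -67.0), (75.2, -158.4)]
head px [225.5 184.9] cen [572.3 201.3] edges [(26.4, -74.7), (20.6, -164.3)]
```

View pics/crop1.png

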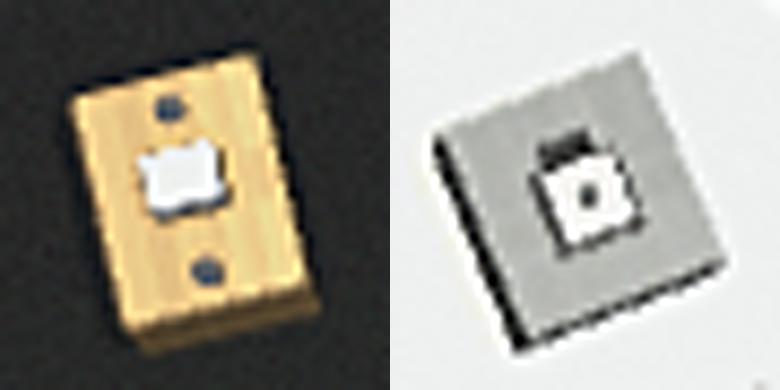

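The crops show the key head (185,180 in the left crop) centred in the rack, with the rack's axes at 15° mod 180°. In the right crop the keyway opening (565,150) is above and left of the spindle (590,200), so turntable yaw is about +22°. The tool's yaw (14.8°) already lines up with the key for a grip along its y, so I'll approach now.

```bash
python3 -m handwheel '[[[-1,0.48,0.78,0,0],[-1,0.48,0.78,0,0],[-1,0.48,0.78,0,0],[-1,0.48,0.78,0,0],[-1,0.48,0.78,0,0],[-1,0.48,0.78,0,0],[-1,0.48,0.78,0,0],[-1,0.48,0.78,0,0],[-1,0.48,0.78,0,0]]]' 100 && python3 -m handwheel '[[[-1,0.48,0.78,0,0],[-1,0.48,0.78,0,0],[-1,0.48,0.78,0,0],[-1,0.48,0.78,0,0],[-1,0.48,0.78,0,0],[-1,0.48,0.78,0,0],[-1,0.48,0.78,0,0],[-1,0.48,0.78,0,0],[-1,0,0,0,0],[-1,0,0,0,0]]]'
python3 - <<'E'
from h import *
import pickle
c=optics.capture("wrist");pickle.dump(c,open("w1.pkl","wb"));cv2.imwrite("pics/w1.png",c["img"])
print(np.round(c["K"],1).tolist(),(-np.array(c["R"]).T@np.array(c["t"]).ravel()).round())
s=ctrl.sense();print(s["time_s"],np.round(s["eef_pos"],1),np.round(s["ee_rot"],3),proj(c,(572,201,96)))
E
```

```text
time_s: 1.0
eef_pos: [350.3, -154.9, 231.3]
ee_rot: [0.0, 0.992, 0.128, 0.0]
force: [0.6, -0.5, 0.2]
grip_width: 0.999
grip_force: 0.0
time_s: 2.0
eef_pos: [541.6, 155.8, 230.5]
ee_rot: [0.0, 0.992, 0.129, -0.001]
force: [-0.4, -1.1, -0.1]
grip_width: 1.001
grip_force: 0.0
[[347.8, 0.0, 279.2], [0.0, 347.8, 207.1], [0.0, 0.0, 1.0]] [620. 177. 372.]
2.05 [541.5 155.  230.9] [ 0.     0.992  0.129 -0.001] [234.29096637 143.62240332]
```

View pics/w1.png

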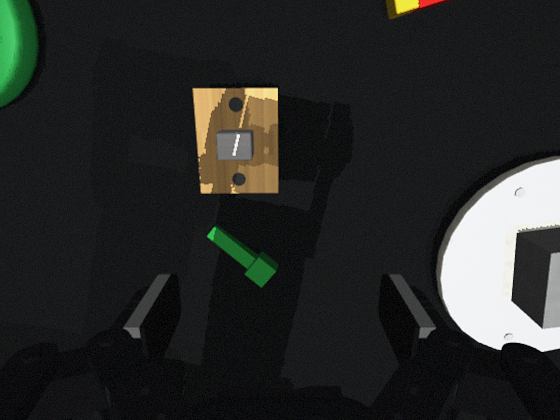

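The wrist view shows the rack at (236,140), and the key head at (235,146) within 2 px of where I predicted it. The rack looks square to the image. I'll measure the head and rack here.

Run:
```python
from h import *
import pickle
c=pickle.load(open("w1.pkl","rb"));im=c["img"];hsv=cv2.cvtColor(im,cv2.COLOR_BGR2HSV)
def rect(m,box,z,n):
    x0,x1,y0,y1=box;q=np.zeros_like(m);q[y0:y1,x0:x1]=m[y0:y1,x0:x1]
    k=max(cv2.findContours(q,0,2)[0],key=cv2.contourArea)
    r=cv2.minAreaRect(k);P=np.array([ray(c,*p,z)[:2] for p in cv2.boxPoints(r)])
    print(n,np.round(r[0],1),np.round(r[1],1),"cen",P.mean(0).round(1),[(round(float(np.hypot(*(P[i]-P[i-1]))),1),round(float(np.degrees(np.arctan2(*(P[i]-P[i-1])[::-1]))),1)) for i in(1,2)])
print(hsv[145,225],hsv[140,250],hsv[157,225])
rect(cv2.inRange(hsv,(0,0,50),(180,50,255)),(208,262,122,166),96,"head")
rect(cv2.inRange(hsv,(8,70,30),(28,255,255)),(185,285,80,200),70,"rack")
```

```text
[ 12  10 122] [ 30  10 104] [  0   0 121]
head [234.5 144.5] [29. 37.] cen [571.2 200.7] [(28.9, -75.2), (22.8, -166.6)]
rack [235. 140.] [106.  86.] cen [568.5 202.9] [(70.7, -75.2), (90.7, -165.3)]
```

```bash
python3 -m handwheel '[[[-1,0.3,0.46,0,0],[-1,0.28,0.46,0,0],[-1,0,0,-0.7,0],[-1,0,0,-0.7,0],[-1,0,0,-0.7,0],[-1,0,0,-0.6,0],[-1,0,0,-0.4,0],[-1,0,0,-0.08,0],[-1,0,0,0,0],[-1,0,0,0,0]]]' 100 && python3 -m handwheel '[[[1,0,0,0,0],[1,0,0,0,0],[1,0,0,0,0],[1,0,0,0,0],[1,0,0,0,0],[1,0,0,0,0],[1,0,0,0,0],[1,0,0,0,0]]]' 100
```

```text
time_s: 3.05
eef_pos: [571.5, 201.0, 73.9]
ee_rot: [-0.0, 0.992, 0.128, 0.001]
force: [1.0, 0.5, 0.0]
grip_width: 0.995
grip_force: 0.0
time_s: 3.85
eef_pos: [571.1, 201.4, 72.9]
ee_rot: [-0.0, 0.992, 0.129, 0.0]
force: [-0.9, 0.4, 5.5]
grip_width: 0.31
grip_force: 98.9
```

```bash
python3 -m handwheel '[[[1,0,0,0.2,0],[1,0,0,0.6,0],[1,0,0,0.8,0],[1,0,0,0.8,0],[1,0,0,0.4,0],[1,0,0,0,0],[1,0,0,0,0]]]'
python3 - <<'E'
from h import *
import pickle
c=optics.capture("side");pickle.dump(c,open("s2.pkl","wb"))
s=ctrl.sense();p=s["eef_pos"];print(p,s["force"],s["grip_width"])
u,v=proj(c,(p[0],p[1],p[2]-30));print(u,v)
u,v=int(u),int(v);cv2.imwrite("pics/s2.png",cv2.resize(c["img"][v-45:v+45,u-60:u+60],(800,600),interpolation=cv2.INTER_CUBIC))
E
```

```text
time_s: 4.55
eef_pos: [570.3, 201.3, 211.1]
ee_rot: [0.0, 0.992, 0.129, -0.001]
force: [-0.6, -0.5, -2.0]
grip_width: 0.303
grip_force: 98.6
[570.11154706 201.2203667  210.41539047] [ 0.1707036  -0.31230704 -2.75485965] 0.30610508066530717
248.53548395222842 206.94890616519442
```

View pics/s2.png

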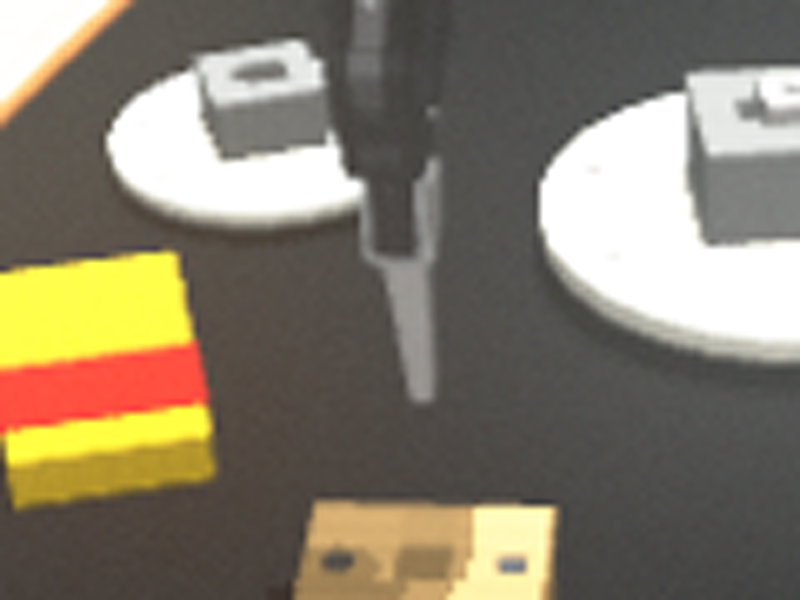

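The crop shows the key lifted vertically. Its sloped face is on the image left (around 390,320), which is world +x, and its flat face is on the right. So the key's +x already roughly matches the turntable's +x and no flip is needed. I'll carry it to just short of the keyway and look with the wrist camera.

```bash
python3 -m handwheel '[[[1,-0.26,-0.87,0.1,0.1],[1,-0.26,-0.87,0.1,0.1],[1,-0.26,-0.87,0.1,0.1],[1,-0.26,-0.87,0.1,0.1],[1,-0.26,-0.87,0,0.1],[1,-0.26,-0.87,0,0.1],[1,-0.26,-0.87,0,0.1],[1,-0.26,-0.87,0,0.1],[1,-0.26,-0.87,0,0.1]]]' && python3 -m handwheel '[[[1,0,0,0,0],[1,0,0,0,0],[1,0,0,0,0]]]'
python3 - <<'E'
from h import *
import pickle
c=optics.capture("wrist");pickle.dump(c,open("w3.pkl","wb"))
u,v=map(int,proj(c,(541.7,-150.2,80)));print(u,v)
cv2.imwrite("pics/w3.png",c["img"])
s=ctrl.sense();print(s["eef_pos"],s["ee_rot"],2*np.degrees(np.arctan2(s["ee_rot"][2],s["ee_rot"][1])))
E
```

```text
time_s: 5.5
eef_pos: [452.5, -191.4, 230.7]
ee_rot: [-0.001, 0.982, 0.191, -0.001]
force: [1.1, -0.8, -1.6]
grip_width: 0.308
grip_force: 99.0
time_s: 5.8
eef_pos: [453.7, -189.3, 231.4]
ee_rot: [-0.001, 0.982, 0.191, -0.001]
force: [0.4, 0.3, -2.2]
grip_width: 0.306
grip_force: 99.1
275 69
[ 453.93948282 -189.07098022  231.64864536] [-5.80219582e-04  9.81545301e-01  1.91228462e-01 -4.00774757e-04] 22.04897462316925
```

View pics/w3.png

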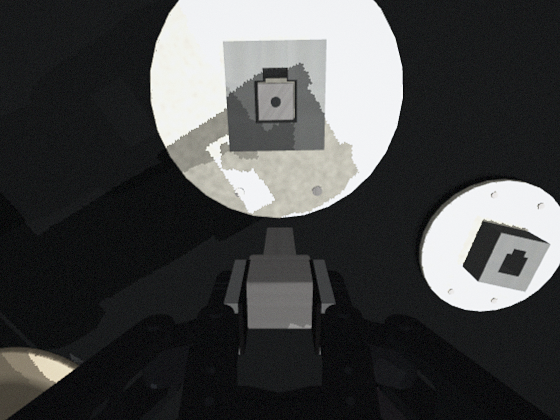

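The wrist view has both in sight: the keyway slot is at (275,73) just above the spindle (276,101), with the boss corners at (223,41) and (326,39). The key's head is at (280,292) and its shank tip edge at about (281,229). One sub-pixel measurement from this picture will give yaw, keyway and key.

Run:
```python
from h import *
import pickle
c=pickle.load(open("w3.pkl","rb"));g=cv2.GaussianBlur(cv2.cvtColor(c["img"],cv2.COLOR_BGR2GRAY),(3,3),0).astype(int)
print("col275 r58-128",g[58:128,275].tolist())
print("row74 c252-300",g[74,252:300].tolist())
print("row101 c248-304",g[101,248:304].tolist())
print("col281 r220-262",g[220:262,281].tolist())
for r in(233,245): print("row",r,g[r,256:306].tolist())
print("row290 c240-325",g[290,235:325].tolist())
gy=np.abs(cv2.Sobel(g.astype(np.float32),5,0,1));gx=np.abs(cv2.Sobel(g.astype(np.float32),5,1,0))
def fit(pts,n):
    pts=np.array(pts,np.float32);vx,vy,x,y=cv2.fitLine(pts,cv2.DIST_HUBER,0,.01,.01).ravel()
    A=ray(c,x-40*vx,y-40*vy,80);B=ray(c,x+40*vx,y+40*vy,80);print(n,x.round(1),y.round(1),A[:2].round(1),B[:2].round(1),np.degrees(np.arctan2(B[1]-A[1],B[0]-A[0])).round(2))
fit([(u,35+gy[35:46,u].argmax()) for u in range(230,322)],"top")
fit([(u,146+gy[146:157,u].argmax()) for u in range(235,320)],"bot")
fit([(320+gx[v,320:332].argmax(),v) for v in range(46,146)],"right")
fit([(220+gx[v,220:233].argmax(),v) for v in range(46,146)],"left")
print("spindle/keyway pred",proj(c,(541.7,-150.2,80)),"tcp yaw pt",proj(c,(453.94,-189.07,228)))
```

```text
col275 r58-128 [190, 189, 189, 190, 191, 191, 191, 192, 184, 142, 80, 46, 43, 44, 44, 44, 43, 40, 40, 63, 112, 151, 160, 153, 139, 134, 146, 157, 157, 156, 157, 158, 158, 159, 160, 159, 160, 153, 122, 78, 55, 53, 55, 55, 55, 55, 54, 55, 73, 113, 147, 156, 156, 158, 158, 158, 158, 157, 156, 156, 151, 123, 78, 52, 62, 84, 91, 83, 79, 80]
row74 c252-300 [190, 178, 164, 167, 168, 146, 123, 115, 112, 104, 81, 52, 41, 42, 41, 41, 42, 44, 43, 42, 41, 41, 41, 43, 43, 42, 40, 40, 40, 39, 39, 38, 38, 37, 40, 61, 92, 108, 110, 110, 110, 111, 110, 108, 107, 107, 108, 106]
row101 c248-304 [104, 105, 106, 105, 104, 102, 83, 52, 39, 63, 111, 148, 157, 154, 153, 153, 153, 153, 154, 155, 157, 154, 122, 72, 51, 54, 55, 55, 54, 55, 57, 65, 100, 142, 160, 160, 158, 158, 157, 155, 154, 155, 158, 160, 150, 127, 90, 55, 61, 89, 104, 107, 106, 104, 104, 104]
col281 r220-262 [27, 26, 25, 25, 26, 27, 31, 44, 59, 63, 63, 63, 64, 64, 64, 63, 63, 64, 64, 63, 63, 62, 62, 62, 63, 64, 64, 64, 65, 65, 65, 64, 63, 63, 64, 66, 68, 70, 71, 70, 68, 67]
row 233 [26, 26, 27, 26, 25, 25, 25, 24, 25, 31, 45, 58, 61, 61, 61,
[... 396 characters left out ...]
0, 10, 10, 21, 60, 101, 114, 113, 113, 114, 112, 111, 113, 114, 114, 115, 114, 113, 114, 114, 113, 113, 113, 114, 114, 114, 114, 114, 115, 115, 115, 114, 114, 114, 114, 114, 114, 114, 115, 114, 114, 114, 114, 114, 114, 114, 113, 114, 115, 116, 115, 115, 115, 115, 115, 115, 115, 115, 115, 115, 114, 114, 114, 115, 114, 115, 114, 114, 116, 111, 79, 31, 10, 11, 11, 14, 27, 48, 62, 64, 63, 64, 65]
top 275.5 39.8 [ 549.6 -113.7] [ 573.6 -170.1] -67.0
bot 267.5 150.5 [ 467.1 -135.9] [ 493.3 -198.2] -67.15
right 324.9 90.7 [ 513.  -204.6] [ 569.  -180.8] 23.06
left 225.7 94.9 [ 536.5 -108.2] [ 480.2 -131.9] -157.2
spindle/keyway pred [275.90933327  69.96455305] tcp yaw pt [280.06828549 271.52124631]
```

Run:
```python
from h import *
import pickle
c=pickle.load(open("w3.pkl","rb"))
a=np.radians(22.95);X=np.array([np.cos(a),np.sin(a)]);Y=np.array([-X[1],X[0]])
tcp=np.array([453.94,-189.07])
f=lambda u,v,z:ray(c,u,v,z)[:2]
W=f(274.9,67.5,80);print("wall",W,"slotwidth",np.linalg.norm(f(262.5,74,80)-f(287.4,74,80)))
S=f(275.5,77.8,90);print("gap to spindle edge",(W-S)@X, "spindle w",np.linalg.norm(f(257.8,101,90)-f(294,101,90)), "len",np.linalg.norm(f(275,77.8,90)-f(275,119.7,90)), "spindle cy",(f(275.9,101,90)-W)@Y)
bc=(f(275.5,39.8,80)+f(276,150.5,80))/2; print("wall along x from boss mid",(W-bc)@X,"expect 22.75; sizes",(f(275.5,39.8,80)-f(276,150.5,80))@X)
rc=(f(324.9,95,80)+f(225.7,95,80))/2;print("boss mid y - wall y",(rc-W)@Y,(f(225.7,95,80)-f(324.9,95,80))@Y)
for z in(166.6,168.6,170.6):
  T=f(279.8,227.4,z);print(z,"tip",T,"w",np.linalg.norm(f(266,233,z)-f(293,233,z)),"tip-tcp in tool",(T-tcp)@X,(T-tcp)@Y,"to wall",(W-T)@X,(W-T)@Y)
H=f(279,329,194.6);print("head y-",(f(246.3,290,195)+f(312.2,290,195))/2-tcp,(f(246.3,290,195)-f(312.2,290,195))@Y)
```

```text
wall [ 543.0772256  -148.79808735] slotwidth 19.642211377998038
gap to spindle edge 7.899766257922485 spindle w 28.236231092713698 len 31.160514238985414 spindle cy -0.37332349688308725
wall along x from boss mid 22.70637780436459 expect 22.75; sizes 84.85299376665195
boss mid y - wall y 0.13917313627612152 79.67450587182647
166.6 tip [ 451.67377029 -189.82192982] w 17.38158947531152 tip-tcp in tool -2.3800456412017117 0.19125453724564448 to wall 100.164790733068 2.1358819266112206
168.6 tip [ 452.42128231 -189.52144424] w 17.213545015988686 tip-tcp in tool -1.5745349322459476 0.17647968813522952 to wall 99.35928002411224 2.150656775721631
170.6 tip [ 453.16879433 -189.22095867] w 17.045500556665854 tip-tcp in tool -0.7690242232901834 0.1617048390248145 to wall 98.55376931515649 2.165431624832048
head y- [-28.55947234 -11.00839562] 38.78873774190382
```

```bash
python3 -m handwheel '[[[1,0.6,0.27,0,0.11],[1,0.6,0.27,0,0],[1,0.57,0.26,0,0],[1,0,0,-0.5,0],[1,0,0,-0.5,0],[1,0,0,-0.3,0],[1,0,0,-0.15,0],[1,0,0,0,0],[1,0,0,0,0],[1,0,0,0,0]]]'
python3 - <<'E'
from h import *
import pickle
c=optics.capture("wrist");pickle.dump(c,open("w4.pkl","wb"))
s=ctrl.sense();print(s["eef_pos"],s["force"],2*np.degrees(np.arctan2(s["ee_rot"][2],s["ee_rot"][1])))
print(proj(c,(543.08,-148.8,80)))
cv2.imwrite("pics/w4.png",cv2.resize(c["img"][160:310,180:380],(800,600),interpolation=cv2.INTER_CUBIC))
E
```

```text
time_s: 6.85
eef_pos: [542.8, -150.2, 160.8]
ee_rot: [0.001, 0.98, 0.198, 0.001]
force: [-0.5, 0.8, -1.6]
grip_width: 0.306
grip_force: 99.1
[ 542.66744788 -150.22738783  160.66014451] [ 0.23031469  0.09166389 -1.2466842 ] 22.857406407691624
[278.14104191 214.78352248]
```

View pics/w4.png

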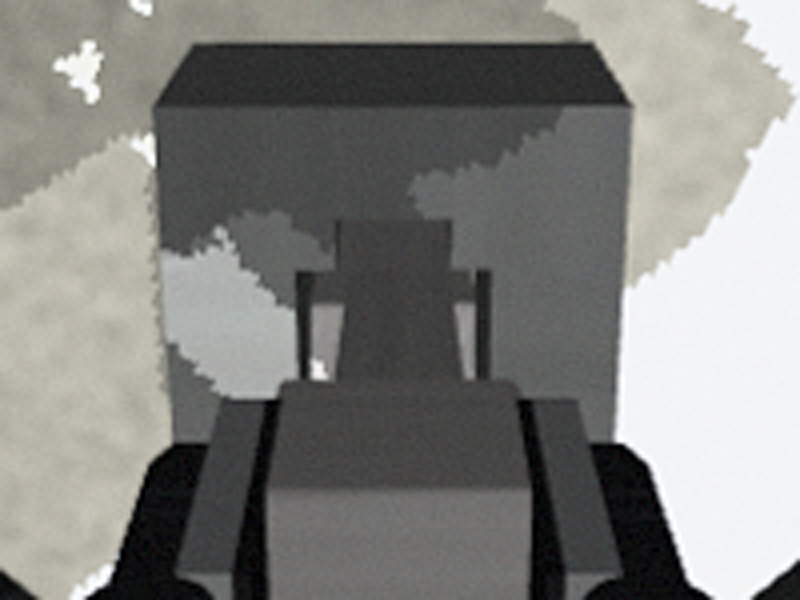

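The picture shows the slot's wall edge at crop row 220 (full-image 278.4,215), matching my prediction. The key tip appears just in front of the bore edge, near crop row 268. I'll compute the remaining offset from this closer view.

Run:
```python
from h import *
import pickle
c=pickle.load(open("w4.pkl","rb"));g=cv2.GaussianBlur(cv2.cvtColor(c["img"],cv2.COLOR_BGR2GRAY),(3,3),0).astype(int)
print("col280 r208-245",g[208:245,280].tolist())
for r in(220,240): print(r,g[r,255:305].tolist())
a=np.radians(22.95);X=np.array([np.cos(a),np.sin(a)]);Y=np.array([-X[1],X[0]])
W=ray(c,278.4,215,80)[:2]
for z in(96,97.7,99):
  T=ray(c,279.7,227.4,z)[:2];print(z,T,"to wall x,y",(W-T)@X,(W-T)@Y)
print("bore edge - wall", (W-ray(c,278,227.6,80)[:2])@X,"spindle top edge-wall",(W-ray(c,278,160+302/4,90)[:2])@X)
```

```text
col280 r208-245 [75, 74, 75, 76, 76, 75, 72, 68, 65, 64, 64, 64, 63, 63, 65, 65, 65, 65, 64, 63, 62, 62, 63, 64, 63, 63, 62, 62, 61, 62, 63, 64, 64, 62, 62, 62, 62]
220 [99, 99, 99, 96, 87, 77, 74, 73, 66, 59, 63, 68, 66, 65, 66, 64, 64, 64, 63, 64, 65, 65, 65, 65, 65, 63, 63, 65, 66, 66, 65, 64, 63, 62, 62, 63, 62, 70, 89, 103, 106, 105, 105, 105, 104, 103, 101, 100, 100, 100]
240 [40, 43, 80, 125, 146, 147, 145, 145, 145, 134, 104, 71, 61, 63, 63, 62, 62, 63, 63, 63, 62, 61, 61, 61, 62, 64, 65, 65, 64, 64, 64, 64, 64, 64, 63, 63, 62, 64, 81, 114, 140, 148, 140, 105, 57, 36, 42, 66, 93, 103]
96 [ 540.86281162 -150.84154325] to wall x,y 2.680456778788369 0.839572981565289
97.7 [ 541.48889022 -150.57375713] to wall x,y 1.9995179051892187 0.8371087212997108
99 [ 541.96765621 -150.3689795 ] to wall x,y 1.4787999430251877 0.8352242869789478
bore edge - wall 9.233634861088879 spindle top edge-wall 10.86398168648441
```

Clearances are about 2 mm on both sides in x, with 0.8 mm to correct in y. Inserting slowly.

```bash
python3 -m handwheel '[[[1,-0.006,0.015,0,0],[1,0,0,-0.1,0],[1,0,0,-0.1,0],[1,0,0,-0.1,0],[1,0,0,-0.1,0],[1,0,0,-0.06,0],[1,0,0,0,0]]]' && python3 -m handwheel '[[[1,0,0,-0.04,0],[1,0,0,-0.04,0],[1,0,0,-0.04,0],[1,0,0,0,0]]]'
```

```text
time_s: 7.6
eef_pos: [541.8, -149.3, 136.2]
ee_rot: [-0.0, 0.98, 0.198, -0.0]
force: [0.1, -0.0, -2.0]
grip_width: 0.303
grip_force: 99.1
time_s: 8.0
eef_pos: [541.9, -149.4, 130.5]
ee_rot: [-0.0, 0.98, 0.198, -0.0]
force: [-1.1, 1.0, -1.9]
grip_width: 0.306
grip_force: 99.1
```

```bash
python3 -m handwheel '[[[1,-0.009,-0.004,-0.04,0],[1,-0.009,-0.004,-0.04,0],[1,0,0,-0.04,0],[1,0,0,-0.04,0],[1,0,0,0,0]]]' && python3 -m handwheel '[[[1,-0.009,-0.004,-0.04,0],[1,-0.009,-0.004,-0.04,0],[1,0,0,0,0]]]'
```

```text
time_s: 8.5
eef_pos: [541.0, -149.7, 122.4]
ee_rot: [-0.0, 0.98, 0.198, -0.0]
force: [-0.7, -0.5, -1.4]
grip_width: 0.302
grip_force: 99.1
time_s: 8.8
eef_pos: [540.3, -150.2, 118.6]
ee_rot: [-0.0, 0.98, 0.198, 0.0]
force: [1.8, 0.3, -2.5]
grip_width: 0.305
grip_force: 99.1
```

```bash
python3 -m handwheel '[[[1,-0.009,-0.004,-0.04,0],[1,-0.007,-0.003,-0.04,0],[1,0,0,0,0]]]' && python3 -m handwheel '[[[1,-0.007,-0.003,-0.04,0],[1,0,0,0,0]]]'
```

```text
time_s: 9.1
eef_pos: [540.2, -150.6, 115.0]
ee_rot: [0.0, 0.98, 0.198, 0.001]
force: [5.5, 1.5, -1.7]
grip_width: 0.303
grip_force: 99.2
time_s: 9.3
eef_pos: [539.9, -150.7, 113.1]
ee_rot: [0.0, 0.98, 0.198, 0.001]
force: [6.0, 2.1, -1.2]
grip_width: 0.307
grip_force: 99.3
```

```bash
python3 -m handwheel '[[[0,0,0,0,0],[-0.2,0,0,0,0],[-0.2,0,0,0,0],[-0.2,0,0,0,0],[-0.2,0,0,0.5,0],[-0.2,0,0,0.5,0],[-0.2,0,0,0,0],[-0.2,0,0,0,0]]]'
python3 - <<'E'
from h import *
import pickle
c=optics.capture("wrist");d=optics.capture("side");pickle.dump((c,d),open("w5.pkl","wb"))
s=ctrl.sense();print(s["eef_pos"],s["force"])
u,v=map(int,proj(d,(541,-150,100)))
A=cv2.resize(c["img"][160:385,180:380],(400,450));B=cv2.resize(d["img"][v-34:v+34,u-30:u+30],(400,450),interpolation=cv2.INTER_CUBIC)
cv2.imwrite("pics/w5.png",np.hstack([A,B]));print(u,v)
E
```

```text
time_s: 10.1
eef_pos: [539.0, -150.7, 162.7]
ee_rot: [0.0, 0.98, 0.198, 0.0]
force: [0.8, -0.1, -1.5]
grip_width: 0.601
grip_force: 0.0
[ 538.59700967 -150.52669173  161.72553689] [-0.05194936 -0.24442182 -0.88110915]
299 171
```

View pics/w5.png

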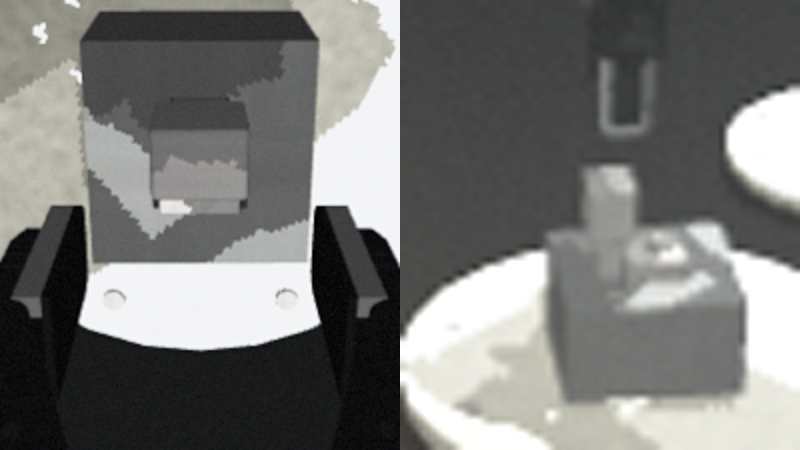

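The key stands upright in the keyway: the wrist crop shows its head at (200,160) and the side crop at (610,200), with the gripper clear. Next I'll shut the fingers and press down on the head in small steps.

```bash
python3 -m handwheel '[[[1,0,-0.01,0,0],[1,0,0,0,0],[1,0,0,0,0],[1,0,0,0,0],[1,0,0,-0.15,0],[1,0,0,-0.15,0],[1,0,0,-0.1,0],[1,0,0,-0.04,0],[1,0,0,0,0]]]' 60 && python3 -m handwheel '[[[1,0,0,-0.04,0],[1,0,0,-0.04,0],[1,0,0,0,0]]]'
```

```text
time_s: 11.1
eef_pos: [539.0, -151.1, 140.4]
ee_rot: [-0.0, 0.98, 0.198, -0.0]
force: [0.1, 0.1, 0.2]
grip_width: 0.002
grip_force: 0.0
time_s: 11.4
eef_pos: [539.0, -151.2, 136.6]
ee_rot: [-0.0, 0.98, 0.198, -0.0]
force: [0.0, 0.1, 1.1]
grip_width: 0.001
grip_force: 0.0
```

```bash
python3 -m handwheel '[[[1,0,0,-0.03,0],[1,0,0,-0.03,0],[1,0,0,0,0]]]' && python3 -m handwheel '[[[1,0,0,-0.03,0],[1,0,0,0,0]]]'
```

```text
time_s: 11.7
eef_pos: [539.0, -151.2, 133.6]
ee_rot: [-0.0, 0.98, 0.198, -0.0]
force: [-0.4, -0.3, 0.0]
grip_width: -0.0
grip_force: 0.0
time_s: 11.9
eef_pos: [539.0, -151.2, 132.1]
ee_rot: [-0.0, 0.98, 0.198, -0.0]
force: [0.3, -0.2, -0.8]
grip_width: 0.002
grip_force: 0.0
```

```bash
python3 -m handwheel '[[[1,0,0,-0.03,0],[1,0,0,0,0]]]' && python3 -m handwheel '[[[1,0,0,-0.03,0],[1,0,0,0,0]]]' && python3 -m handwheel '[[[1,0,0,-0.02,0],[1,0,0,0,0]]]'
```

```text
time_s: 12.1
eef_pos: [539.0, -151.2, 130.6]
ee_rot: [-0.0, 0.98, 0.198, -0.0]
force: [0.1, -0.1, -0.7]
grip_width: -0.002
grip_force: 0.0
time_s: 12.3
eef_pos: [539.0, -151.2, 129.1]
ee_rot: [-0.0, 0.98, 0.198, -0.0]
force: [1.0, -0.4, -0.3]
grip_width: 0.001
grip_force: 0.0
time_s: 12.5
eef_pos: [539.0, -151.2, 128.2]
ee_rot: [-0.0, 0.98, 0.198, -0.0]
force: [0.1, 0.1, 0.9]
grip_width: -0.001
grip_force: 0.0
```

```bash
for i in 1; do python3 -m handwheel '[[[1,0,0,-0.02,0],[1,0,0,0,0]]]' | grep -E "pos|force"; python3 -m handwheel '[[[1,0,0,-0.02,0],[1,0,0,0,0]]]'| grep -E "pos|force"; python3 -m handwheel '[[[1,0,0,-0.02,0],[1,0,0,0,0]]]'| grep -E "pos|force"; done
```

```text
eef_pos: [539.0, -151.2, 127.1]
force: [0.2, 0.7, 0.6]
grip_force: 0.0
eef_pos: [539.2, -151.3, 126.8]
force: [-1.7, 0.7, 3.9]
grip_force: 2.3
eef_pos: [539.2, -151.3, 126.7]
force: [-5.0, 2.0, 13.1]
grip_force: 6.3
```

```bash
python3 -m handwheel '[[[1,0,0,-0.01,0],[1,0,0,0,0]]]' | grep -E "pos|force"; python3 -m handwheel '[[[1,0,0,0,0],[1,0,0,0,0]]]'| grep -E "pos|force"
```

```text
eef_pos: [539.2, -151.4, 126.7]
force: [-6.7, 2.8, 15.6]
grip_force: 8.2
eef_pos: [539.3, -151.3, 126.8]
force: [-6.7, 2.1, 16.0]
grip_force: 8.1
```

```bash
python3 -m handwheel '[[[1,-0.008,0.002,0,0],[1,0,0,0,0]]]' | grep -E "pos|force"; python3 -m handwheel '[[[1,0,0,-0.006,0],[1,0,0,0,0]]]'| grep -E "pos|force"
```

```text
eef_pos: [539.2, -151.3, 126.7]
force: [-4.0, 1.4, 14.6]
grip_force: 7.4
eef_pos: [539.3, -151.3, 126.7]
force: [-6.0, 1.9, 17.4]
grip_force: 8.7
```

```bash
python3 -m handwheel '[[[1,-0.012,0.003,-0.006,0],[1,0,0,0,0]]]' | grep -E "pos|force"; python3 -m handwheel '[[[1,0,0,-0.004,0],[1,0,0,0,0],[1,0,0,0,0]]]'| grep -E "pos|force"
```

```text
eef_pos: [539.2, -151.3, 126.7]
force: [-3.0, 1.8, 17.6]
grip_force: 8.8
eef_pos: [539.2, -151.3, 126.7]
force: [-3.6, 2.7, 19.7]
grip_force: 9.6
```

```bash
python3 -m handwheel '[[[1,0,0,0.04,0],[1,0,0,0.1,0],[1,0,0,0.4,0],[1,0,0,0.5,0],[1,0,0,0.5,0],[1,0,0,0,0],[1,0,0,0,0],[1,0,0,0,0]]]'
python3 - <<'E'
from h import *
import pickle
c=optics.capture("wrist");d=optics.capture("side");pickle.dump((c,d),open("w6.pkl","wb"))
e=pickle.load(open("w5.pkl","rb"))[1]
u,v=map(int,proj(d,(541,-150,100)))
f=lambda i:cv2.resize(i[v-30:v+30,u-27:u+27],(260,290),interpolation=cv2.INTER_CUBIC)
cv2.imwrite("pics/w6.png",np.hstack([cv2.resize(c["img"][130:355,180:380],(258,290)),f(e["img"]),f(d["img"])]))
s=ctrl.sense();print(s["eef_pos"],s["force"])
X=np.array([.921,.39])
for z in(101,127): print(z,[proj(d,(538.4+o*X[0],-151.3+o*X[1],z)).round(1).tolist() for o in(-11,11)],u-27,v-30)
E
```

```text
time_s: 15.2
eef_pos: [537.6, -150.8, 199.8]
ee_rot: [-0.001, 0.98, 0.198, -0.001]
force: [0.6, 0.3, -0.0]
grip_width: -0.002
grip_force: 0.0
[ 537.72032985 -150.80090199  199.95450498] [-0.31613116 -0.6346061  -0.43079392]
101 [[303.4, 170.5], [296.4, 170.9]] 272 141
127 [[303.7, 163.0], [296.6, 163.3]] 272 141
```

View pics/w6.png

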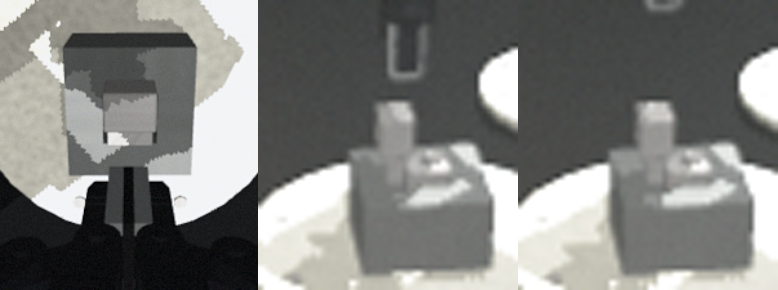

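The images show the key upright and seated, unchanged after a press of about 19.7 N that met hard resistance, and the robot is clear of it. Handing in.

```bash
python3 -c "
from rig import ctrl
print(ctrl.finish_job())"
```

```text
the job is handed in; nothing more can be done
None
```

I put the key in the large turntable's keyway, pressed it down with about 20 N until it went hard, let go and handed the job in; it stood unchanged afterwards, but I couldn't measure the lasting 14 N on the wall.

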